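# Clear the parts chest and hold its lid at the balance point

## Task

The stay of the blue parts chest has come unscrewed from its lid and I want to screw it back on with no load on it. Take the two cartons off the lid and stack them squarely, one on the other, on the carton standing beside the chest; then take the lid by its black bar handle, swing it up to its balance point, where it would fall neither shut nor back, and finish still gripping the handle with the lid held still there. Do not lift the lid with a carton on it or let it go over backwards, and leave everything else on the bench where it is.

Things in the scene. Friction and masses are not known exactly. Their poses are not given: they have to be found in the camera images.
- carton_a: one of two identical closed white cartons with brown tape and a red label that lie flat on the chest's lid: 95 mm along its x, 60 mm along its y, 45 mm high, about 0.2 kg. Origin: centre of its underside; z up. The two may be stacked in either order
- carton_b: the other red-labelled carton on the lid, same as carton_a
- carton_base: closed white carton with a blue label standing on the bench beside the chest, left or right of it, the foot of the column: same size, about 0.45 kg, loose. Origin: centre of its underside; z up. A stacked carton has its long side along the long side of the one below (either way round)
- chest: heavy blue sheet-steel parts chest, fixed: body 190 mm along its x, 280 mm along its y, 95 mm high; the closed lid adds 35 mm, so its flat top is 130 mm above the bench. Origin: centre of its underside; its -x side is the front (handle), the hinge runs along y on the +x side; the loose stay hangs on its +y side
- lid (a joint): angle of the chest's lid in rad: 0 shut, grows as its front edge rises; stop at 1.90, leaning back. No stay and almost no hinge friction: let go, it falls shut or back. The lid weighs about 0.7 kg and is a 35 mm deep box above the hinge, so it balances before it looks upright, at 1.31 rad (75 degrees); moving with the lid closed, its centre of mass lies 101 mm in front of the hinge axis and 27 mm above it
- lid_handle (a point): middle of the lid's black bar handle: a round bar 12 mm across and 110 mm clear length parallel to the hinge, 45 mm in front of the lid's front face, held by a leg at each end. With the lid shut the bar is 112.5 mm above the bench, 235 mm in front of the hinge axis and 17.5 mm above it; it moves with the lid. It can turn in the grip, so the gripper may keep pointing down all the way. Axes as the chest's when the lid is shut
- lid_hinge (a point): middle of the lid's hinge axis, on the chest's rear top rim 95 mm above the bench (95 mm behind the chest's centre); its y axis is the hinge axis, its -x points to the front
- pin_tub: bystander: open clear rectangular tub 90 x 130 x 50 mm with green clips, full of brass pins; origin at the centre of its underside
- screw_tub: bystander: open clear square tub 90 x 90 x 55 mm of steel screws; origin at the centre of its underside
- round_tub: bystander: open clear round tub 96 mm across, 55 mm high, of blue screws; origin at the centre of its underside
- screwdriver: bystander: blue and yellow electric screwdriver lying along its own x, 195 mm long, 40 mm high; origin under its body
- mallet: bystander: small hammer with yellow and white faces and black grip, lying along its own x, 260 mm long, 38 mm high; origin under its shaft
- pliers: bystander: pliers with green and black handles lying along their own x, 150 mm long, 14 mm high; origin under the middle
- clip_stick: bystander: wooden stick 200 x 30 x 20 mm along its own x with six red clips on it, 36 mm high in all (42 mm with the brass pins); origin at the centre of its underside
Mind the look-alikes: they are no part of the job. What is shaped like the carton_a but green is not meant.

How it is judged:
On the way, in this order (a step that is already met when the one before it is completed fails the run):
1. one carton stands squarely on the blue-labelled carton, let go (angle between carton_base's own z axis and vertical below 0.1 rad and height (world z) of carton_base below 0.01 m and ((x of carton_a in the frame of carton_base between -0.008 and 0.008 m and y of carton_a in the frame of carton_base between -0.008 and 0.008 m and z of carton_a in the frame of carton_base between 0.041 and 0.049 m and angle between the x axis of carton_a and the x axis of carton_base, either way round below 0.1 rad and linear speed of carton_a below 0.03 m/s and contact force between the fingers and carton_a below 0.2 N) or (x of carton_b in the frame of carton_base between -0.008 and 0.008 m and y of carton_b in the frame of carton_base between -0.008 and 0.008 m and z of carton_b in the frame of carton_base between 0.041 and 0.049 m and angle between the x axis of carton_b and the x axis of carton_base, either way round below 0.1 rad and linear speed of carton_b below 0.03 m/s and contact force between the fingers and carton_b below 0.2 N))), for 0.2 s.
2. both cartons stand squarely on the column, let go (angle between carton_base's own z axis and vertical below 0.1 rad and height (world z) of carton_base below 0.01 m and (((x of carton_a in the frame of carton_base between -0.008 and 0.008 m and y of carton_a in the frame of carton_base between -0.008 and 0.008 m and z of carton_a in the frame of carton_base between 0.041 and 0.049 m and angle between the x axis of carton_a and the x axis of carton_base, either way round below 0.1 rad and linear speed of carton_a below 0.03 m/s and contact force between the fingers and carton_a below 0.2 N) and (x of carton_b in the frame of carton_a between -0.008 and 0.008 m and y of carton_b in the frame of carton_a between -0.008 and 0.008 m and z of carton_b in the frame of carton_a between 0.041 and 0.049 m and angle between the x axis of carton_b and the x axis of carton_a, either way round below 0.1 rad and linear speed of carton_b below 0.03 m/s and contact force between the fingers and carton_b below 0.2 N)) or ((x of carton_b in the frame of carton_base between -0.008 and 0.008 m and y of carton_b in the frame of carton_base between -0.008 and 0.008 m and z of carton_b in the frame of carton_base between 0.041 and 0.049 m and angle between the x axis of carton_b and the x axis of carton_base, either way round below 0.1 rad and linear speed of carton_b below 0.03 m/s and contact force between the fingers and carton_b below 0.2 N) and (x of carton_a in the frame of carton_b between -0.008 and 0.008 m and y of carton_a in the frame of carton_b between -0.008 and 0.008 m and z of carton_a in the frame of carton_b between 0.041 and 0.049 m and angle between the x axis of carton_a and the x axis of carton_b, either way round below 0.1 rad and linear speed of carton_a below 0.03 m/s and contact force between the fingers and carton_a below 0.2 N)))), for 0.2 s.
3. the lid is held still at its balance point by the gripper (value of joint lid between 1.23 and 1.39 rad and velocity of joint lid between -0.06 and 0.06 rad/s and contact force between the fingers and lid above 2 N), for 0.4 s.
At the end, for the whole second after the job is handed in: Column of three on the bench, each red-labelled carton within 8 mm in either direction and 0.1 rad of the one below; lid at 1.31 +- 0.08 rad, moving under 0.06 rad/s, gripped by the fingers (over 2 N), no carton touching it; all this through the last second (all of step 2 and all of step 3 and contact force between each of carton_a, carton_b, carton_base and lid below 0.2 N); the arm keeps its last pose, push and grip.
It fails at once if the lid goes over backwards (past 1.6 rad) (value of joint lid above 1.6 rad).
It fails at once if the lid is lifted with a carton on it (value of joint lid above 0.1 rad and contact force between any of carton_a, carton_b and lid above 0.3 N).
It fails at once if the carton at the foot of the column is shoved (more than 30 mm) (distance of carton_base from where it was at the start of the episode above 0.03 m).
It fails at once if a bystander is moved more than 30 mm (distance of any of pin_tub, screw_tub, round_tub, screwdriver, mallet, pliers, clip_stick from where it was at the start of the episode above 0.03 m).
It also fails if it takes over 72 s, if anything falls off the work surface, if the arm or the gripper's body presses on something with over 40 N, if the wrist force passes 120 N, or if a joint passes its speed limit or range.

## Robot

A 6-joint arm with a two-finger parallel gripper is mounted at the origin on the work surface. World frame = base frame: x ahead of the robot, y to its left, z up, the work surface at z = 0. Lengths are in m, angles in rad, forces in N, time in s.
With the tool pointing down it reaches from about 0.325 to 0.775 m from the base axis. Payload 5.5 kg.
Tool frame: the origin (TCP) lies between the finger pads; the fingertips stand 8 mm ahead of it and the grasp point (between the pads) lies 11 mm behind it (tcp_to_tips is the distance from the TCP to the fingertips, in m); z points along the fingers, y is the line along which they close (so a half turn about z gives the same grasp; the last joint's range is limited). The gripper opens to 88 mm and grips with 3 to 60 N. Pads are 20 mm wide; open, the fingers measure 115 mm over their backs; the gripper's body (75 mm by 178 mm) begins 61 mm behind the grasp point.
Start: joints at [-1.17, 0.091, 1.231, -0, 1.82, -0.057], TCP at [0.265, -0.538, 0.231] pointing down, gripper open.
Joint ranges: [-2.87, 2.87], [-0.86, 2.18], [0.17, 2.46], [-1.51, 4.65], [0.06, 2.69], [-2.65, 2.65]. Speed limits (rad/s): [2.57, 2.57, 3.01, 3.14, 3.14, 3.14].

## Interface

Orientations are given as a unit quaternion [w, x, y, z].
In Python, from bench import * gives the robot as it stands. Calls block until the motion is done:
- move_to(position, orientation): joint-space move of the TCP to a pose.
- move_l(position, speed=0.15, orientation=None): straight line of the TCP; orientation=None keeps the orientation; speed is the mean speed in m/s.
- movej(angles): joint-space move.
- gripper_open() and close(): open the fingers fully, or close them until they stop; the grip force is fixed at half the most.
- hold(seconds).
- inverse_kinematics(position, orientation): joint angles nearest the present ones, or None.
- state(): the state.
- get_image(name): name is "side" or "top" or "wrist"; returns a dict with "frame" (480x640x3 uint8, blue, green, red), "depth" (480x640 float32, m along the optical axis (not along the pixel's ray), 0 where there is no reading), "camera_matrix" (3x3 intrinsics, pixels), "k1" (the pictures are not rectified: a ray, as slopes to the right and down, at radius r is drawn at 1 + k1 r^2 times it, then the intrinsics apply), "view" (4x4, takes a point from world to camera coordinates). Camera axes: x right, y up, looking along -z (the intrinsics and any distortion apply to the point x, -y, -z); pixel columns grow to the right and rows downward; lengths in m; the calibration is good to about 2 mm. A picture is of the moment at which its call begins.
A pose or a line that the arm cannot do raises IKError and nothing moves.
- job_done(): hands the job in; it is judged then, once.
The state is a dict: "time": time; "joint_pos": joint angles; "dq": joint speeds; "joint_torque": joint torques, N m; "ee_pos": TCP position; "ee_rot": TCP orientation; "ft_force": force on the tool from outside, world axes, zero at the start; "moment": the same for the moment, N m; "finger_gap": finger opening in m; "finger_force": force on a finger pad.
Only numpy, scipy, OpenCV 4.12 (cv2) and the standard library are available. Lean on these libraries where they do the work, as an engineer would, in place of code of your own. Each camera call takes 0.05 s, during which the arm holds its last target. There are 200 camera calls.

## Working session

There is one attempt and no reset: what is moved stays moved. The work goes in short steps, each a Python script; the robot and the scene stay as the last script left them, time stands still between calls to the robot, and variables do not carry over. Pictures are saved under pics/ and viewed, at most 10 in all, crops included, and the job is handed in when it is done.

```bash
mkdir -p pics; ls; python3 - <<'E'
from bench import *
import cv2,numpy as np
for n in("top","side"):
    g=get_image(n); cv2.imwrite(f"pics/{n}0.png",g["frame"]); np.savez(f"pics/{n}0.npz",**g)
    print(n,g["camera_matrix"].tolist(),g["k1"],np.round(g["view"],4).tolist(),(g["depth"]>0).mean())
s=state();print(s)
E
```

```text
pics
top [[510.3172617839034, 0.0, 314.5794760994487], [0.0, 510.3172617839034, 244.06757634931108], [0.0, 0.0, 1.0]] -0.14640300272661214 [[0.0197, -0.9997, -0.0119, 0.0192], [0.9974, 0.0188, 0.069, -0.5519], [-0.0688, -0.0132, 0.9975, -1.2385], [0.0, 0.0, 0.0, 1.0]] 0.9962174479166667
side [[525.3667733446877, 0.0, 311.7786637156326], [0.0, 525.3667733446877, 238.7910646715426], [0.0, 0.0, 1.0]] -0.14459931044679764 [[-0.8629, -0.5052, 0.0082, 0.4715], [0.368, -0.6172, 0.6955, -0.282], [-0.3463, 0.6032, 0.7185, -1.1604], [0.0, 0.0, 0.0, 1.0]] 0.996025390625
{'time': 0.1, 'joint_pos': array([-1.16967252e+00,  9.17743086e-02,  1.23172036e+00,  2.03504378e-05,
        1.81979550e+00, -5.66704448e-02]), 'dq': array([-0.00033629, -0.00131995, -0.00267528,  0.00063958,  0.00236268,
        0.00096968]), 'joint_torque': array([ 7.79061174e-04, -4.47855628e+01, -4.07571137e+01,  6.99597923e-02,
        2.84328300e-02, -9.90740887e-05]), 'ee_pos': array([ 0.26510925, -0.53798736,  0.22965095]), 'ee_rot': array([-8.37890692e-04,  9.73916315e-01,  2.26905906e-01, -1.35739430e-04]), 'ft_force': array([0.07780398, 0.24415385, 0.22545844]), 'moment': array([ 0.00626407, -0.00292294,  0.0031357 ]), 'finger_force': 0.0, 'finger_gap': 0.0878081771813472}
```

View pics/top0.png

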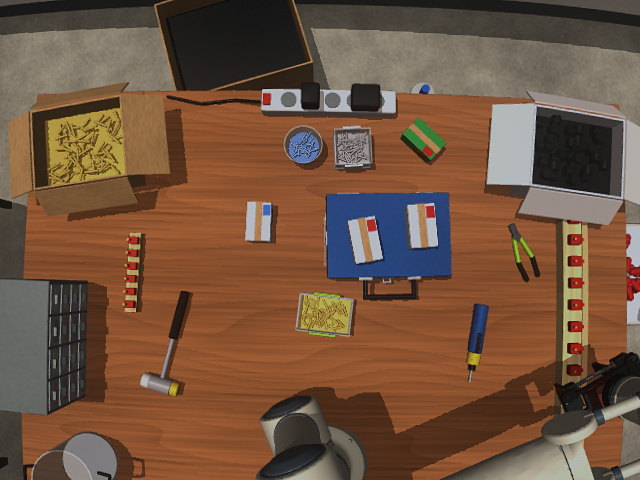

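View pics/side0.png

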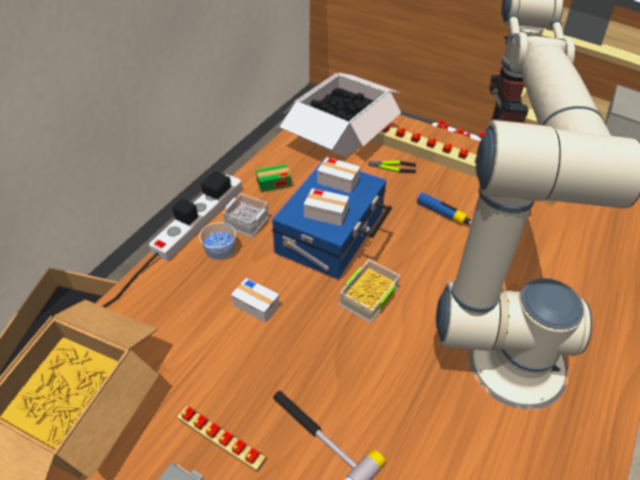

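The top view shows the red-labelled cartons at about (365,240) and (422,226), the blue-labelled base carton at (259,222), the handle bar at (390,297), and the green decoy at (424,140). The side view confirms this layout, with the pin tub next to the chest's front left corner.

```bash
cat > h.py <<'E'
import cv2,numpy as np
def world(g,uv,z=None,d=None):
    """pixels Nx2 -> world, on plane z or with depth d"""
    uv=np.asarray(uv,float).reshape(-1,1,2)
    K=g["camera_matrix"];k=float(g["k1"])
    n=cv2.undistortPoints(uv,K,np.array([k,0,0,0.]),None,None,None,(3,50,1e-12)) if 0 else cv2.undistortPoints(uv,K,np.array([k,0,0,0.]))
    n=n[:,0]; V=g["view"];R=V[:3,:3];c=-R.T@V[:3,3]
    r=np.c_[n[:,0],-n[:,1],-np.ones(len(n))]@R
    s=d if d is not None else (z-c[2])/r[:,2]
    return c+r*np.reshape(s,(-1,1))
def cloud(g):
    h,w=g["depth"].shape; u,v=np.meshgrid(np.arange(w),np.arange(h))
    P=world(g,np.c_[u.ravel(),v.ravel()],d=g["depth"].ravel().astype(float)); P[g["depth"].ravel()==0]=np.nan
    return P.reshape(h,w,3)
def boxes(g,z,tol=.012,amin=150,box=None):
    """level tops at height z: list of (centre xy, long, short, yaw of long side, pixel centre)"""
    P=cloud(g); m=(np.abs(P[...,2]-z)<tol)
    if box is not None: m&=(P[...,0]>box[0])&(P[...,0]<box[1])&(P[...,1]>box[2])&(P[...,1]<box[3])
    m=cv2.morphologyEx(m.astype(np.uint8),cv2.MORPH_OPEN,np.ones((3,3)))
    out=[]
    for c in cv2.findContours(m,cv2.RETR_EXTERNAL,cv2.CHAIN_APPROX_NONE)[0]:
        if cv2.contourArea(c)<amin: continue
        W=world(g,c[:,0],z=z)[:,:2].astype(np.float32)
        (x,y),(a,b),t=cv2.minAreaRect(W); t=np.radians(t)
        if a<b: a,b,t=b,a,t+np.pi/2
        t=(t+np.pi/2)%np.pi-np.pi/2
        M=cv2.moments(W.reshape(-1,1,2)); 
        f=cv2.minAreaRect(c)[0]
        zz=np.median(P[...,2][cv2.drawContours(np.zeros(m.shape,np.uint8),[c],-1,1,-1)>0])
        out.append((x,y,a,b,t,M['m10']/M['m00'],M['m01']/M['m00'],zz,*f))
    return out
E
python3 - <<'E'
from h import *
np.set_printoptions(precision=4,suppress=True)
L=lambda n:dict(np.load(f"pics/{n}0.npz"))
for n in("top","side"):
    g=L(n)
    for z in(.175,.045,.13):
        for o in boxes(g,z,tol=.008,box=(.3,.95,-.4,.35)): print(n,z,np.array(o))
g=L("top");P=cloud(g)
hsv=cv2.cvtColor(g["frame"],cv2.COLOR_BGR2HSV)
m=((np.abs(P[...,2]-.1125)<.015)&(hsv[...,2]<70)).astype(np.uint8);m[:280]=0;m[310:]=0;m[:,:350]=0;m[:,430:]=0
v,u=np.nonzero(m);W=world(g,np.c_[u,v],z=.115);print("handle",W.min(0),W.max(0),W.mean(0))
b=[(327,194),(450,194),(450,277),(327,277)];print(world(g,b,z=.13))
E
```

```text
top 0.175 [  0.5523  -0.0804   0.0962   0.0611   0.1976   0.552   -0.0804      nan
 364.7288 239.7354]
top 0.175 [  0.586   -0.2051   0.096    0.0608   0.0907   0.5862  -0.2055      nan
 422.0724 225.369 ]
top 0.045 [  0.6023   0.1683   0.0959   0.0608  -0.0205   0.6024   0.1681      nan
 257.8858 221.3993]
top 0.045 [  0.8165  -0.2358   0.0963   0.0641   0.8131   0.8165  -0.236       nan
 423.7718 138.6397]
top 0.045 [  0.9093  -0.0119   0.0795   0.055   -1.5616   0.908   -0.0167   0.0408
 334.     100.5   ]
top 0.045 [  0.9099   0.1206   0.0955   0.055   -1.563    0.9101   0.1234   0.0409
 281.      99.5   ]
top 0.13 [  0.5665  -0.1388   0.2809   0.1942  -1.5326   0.5684  -0.1386      nan
 388.6504 235.77  ]
side 0.175 [  0.5544  -0.0782   0.0982   0.0702   0.2028   0.5549  -0.0788      nan
 325.5294 200.8824]
side 0.175 [  0.5871  -0.2013   0.0987   0.0686   0.0986   0.5873  -0.2026      nan
 338.1792 169.6227]
side 0.045 [  0.6042   0.1695   0.0995   0.0644  -0.0158   0.6036   0.1688      nan
 254.5    295.5   ]
side 0.045 [  0.9093   0.1112   0.1275   0.0612  -1.5676   0.9093   0.1171      nan
 172.4505 232.9276]
side 0.045 [  0.9075  -0.0199   0.1083   0.0579  -1.5407   0.9039  -0.024    0.0413
 205.1954 202.9418]
side 0.045 [  0.8177  -0.233    0.098    0.0676   0.8241   0.8186  -0.2343      nan
 272.8    173.4   ]
side 0.13 [  0.5675  -0.1351   0.2847   0.1995  -1.5352   0.5613  -0.1129      nan
 329.404  200.972 ]
handle [ 0.4223 -0.2019  0.115 ] [ 0.4672 -0.0715  0.115 ] [ 0.4366 -0.1404  0.115 ]
[[ 0.658   0.0025  0.13  ]
 [ 0.6642 -0.2785  0.13  ]
 [ 0.4751 -0.2784  0.13  ]
 [ 0.4705 -0.0009  0.13  ]]
```

```bash
cat >> h.py <<'E'
def Q(phi): return [0,float(np.cos(phi/2)),float(np.sin(phi/2)),0]
BASE=(.6026,.1684,-.0195)
def pick_place(c,zb):
    from bench import state,move_to,move_l,gripper_open,close,hold
    x,y,p=c; bx,by,bp=BASE
    move_to([x,y,.24],Q(p)); move_l([x,y,.1455],.12); close(); 
    print("grip",state()["finger_gap"],state()["finger_force"],state()["time"])
    move_l([x,y,.27],.15); move_to([bx,by,max(.27,zb+.08)],Q(bp)); print(state()["finger_gap"])
    move_l([bx,by,zb+.03],.15); move_l([bx,by,zb+.0165],.03); hold(.2); gripper_open(); move_l([bx,by,zb+.14],.12); print("t",state()["time"])
E
python3 - <<'E'
from h import *
from bench import *
from scipy.spatial.transform import Rotation as R
np.set_printoptions(precision=3,suppress=True)
yaw=.038; d=np.array([np.cos(yaw),np.sin(yaw),0]); H=np.array([.567,-.1385,.095])+.095*d
for s in(1,-1):
  for t in(0,30,45,60):
    for th in(0,.65,1.31):
        a=th+np.arctan2(.0175,.235); bar=H-.23565*np.cos(a)*d+[0,0,.23565*np.sin(a)]
        z=np.sin(np.radians(t))*d-np.array([0,0,np.cos(np.radians(t))]); xx=s*np.array([-d[1],d[0],0]); yy=np.cross(z,xx)
        q=R.from_matrix(np.c_[xx,yy,z]).as_quat()[[3,0,1,2]]
        print(s,t,th,inverse_kinematics(bar+.011*z,q))
pick_place((.5525,-.0802,.199),.045)
g=get_image("top");cv2.imwrite("pics/top1.png",g["frame"]);np.savez("pics/top1.npz",**g)
for z in(.175,.09):
    for o in boxes(g,z,tol=.008,box=(.3,.8,-.4,.35)): print(z,np.array(o))
E
```

```text
1 0 0 [-0.4   -0.309  1.83  -0.     1.62  -0.438]
1 0 0.65 [-0.351 -0.16   1.459 -0.     1.842 -0.389]
1 0 1.31 [-0.271  0.222  0.934 -0.     1.985 -0.309]
1 30 0 [-0.633 -0.797  2.229  0.329  1.299 -0.694]
1 30 0.65 [-0.529 -0.601  1.872  0.275  1.424 -0.545]
1 30 1.31 [-0.377 -0.231  1.465  0.205  1.424 -0.395]
1 45 0 None
1 45 0.65 [-0.654 -0.813  2.086  0.495  1.253 -0.697]
1 45 1.31 [-0.444 -0.424  1.711  0.366  1.155 -0.508]
1 60 0 None
1 60 0.65 None
1 60 1.31 [-0.511 -0.581  1.939  0.612  0.906 -0.705]
-1 0 0 None
-1 0 0.65 None
-1 0 1.31 None
-1 30 0 [-0.633 -0.797  2.229  0.329  1.299  2.448]
-1 30 0.65 [-0.529 -0.601  1.872  0.275  1.424  2.597]
-1 30 1.31 None
-1 45 0 None
-1 45 0.65 [-0.654 -0.813  2.086  0.495  1.253  2.444]
-1 45 1.31 [-0.444 -0.424  1.711  0.366  1.155  2.634]
-1 60 0 None
-1 60 0.65 None
-1 60 1.31 [-0.511 -0.581  1.939  0.612  0.906  2.436]
grip 0.059965305314937406 29.99946266412735 3.5417
0.05980730126134642
t 9.575
0.175 [  0.586  -0.206   0.096   0.06    0.094   0.586  -0.206     nan 422.445
 225.338]
0.09 [  0.571   0.184   0.036   0.035  -1.552   0.571   0.185     nan 248.5
 232.5  ]
0.09 [  0.747  -0.391   0.099   0.022  -0.022   0.743  -0.391   0.089 491.5
 164.   ]
```

```bash
python3 - <<'E'
from h import *
from bench import *
np.set_printoptions(precision=4,suppress=True)
move_to([.50,-.35,.25],Q(.09))
g=get_image("top");cv2.imwrite("pics/top2.png",g["frame"])
g2=get_image("side");cv2.imwrite("pics/side2.png",g2["frame"])
for n,k in(("top",g),("side",g2)):
  for z in(.175,.09):
    for o in boxes(k,z,tol=.008,box=(.4,.75,-.3,.3)): print(n,z,np.array(o))
cv2.imwrite("pics/c2.png",np.hstack([cv2.resize(g["frame"][160:320,200:480],None,fx=1.4,fy=1.4),cv2.resize(g2["frame"][160:320,200:480],None,fx=1.4,fy=1.4)]))
E
```

```text
top 0.175 [  0.5861  -0.2058   0.0958   0.0598   0.0942   0.5862  -0.2058      nan
 422.3742 225.3243]
top 0.09 [  0.6016   0.171    0.0967   0.0611  -0.0182   0.6013   0.171       nan
 254.4215 219.5711]
side 0.175 [  0.5875  -0.2013   0.0991   0.0686   0.0986   0.5878  -0.2021   0.1753
 337.8491 169.5283]
side 0.09 [  0.6036   0.1721   0.0985   0.066   -0.0024   0.6035   0.1713      nan
 252.8    284.4   ]
```

View pics/c2.png

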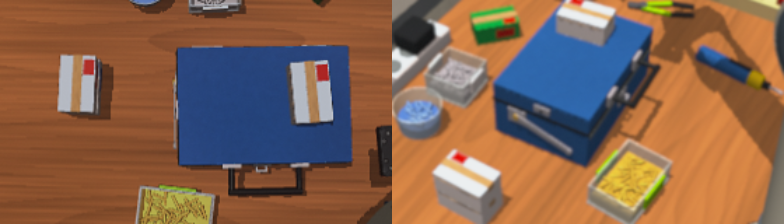

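The crop shows carton A (now about (78,83) in the top half) sitting squarely on the base carton. The measured offset is about 1 mm in x and 2.7 mm in y. Carton B is still on the lid.

```bash
python3 - <<'E'
import h
from h import *
from bench import *
np.set_printoptions(precision=4,suppress=True)
h.BASE=(.6026,.1672,-.0195)
pick_place((.5862,-.2050,.0935),.09)
yaw=.038; d=np.array([np.cos(yaw),np.sin(yaw),0]); bar=np.array([.567,-.1385,.1125])-.14*d
p=bar-.0255*d+[0,0,.15]
move_l([.55,.1,.28],.2); move_to(p,Q(yaw+np.pi/2))
s=state();print(s["time"],s["ee_pos"],s["joint_pos"])
g=get_image("top");g2=get_image("side");w=get_image("wrist")
for n,k in(("top",g),("side",g2)):
  for z in(.135,):
    for o in boxes(k,z,tol=.008,box=(.5,.75,.09,.3)): print(n,z,np.array(o))
np.savez("pics/w3.npz",**w)
cv2.imwrite("pics/c3.png",np.hstack([cv2.resize(w["frame"],(400,300)),cv2.resize(g2["frame"][150:330,180:420],(400,300))]))
E
```

```text
grip 0.05962914675612314 29.999022781848907 13.85
0.05965427147181987
t 19.9833
22.5083 [ 0.4019 -0.1445  0.2623] [-0.425  -0.3633  1.5882  0.0001  1.917  -0.463 ]
top 0.135 [  0.6019   0.1699   0.0962   0.0608  -0.0178   0.602    0.17        nan
 252.2681 217.1031]
side 0.135 [  0.6037   0.1712   0.0984   0.0663  -0.0313   0.603    0.1704      nan
 251.8    271.4   ]
```

View pics/c3.png

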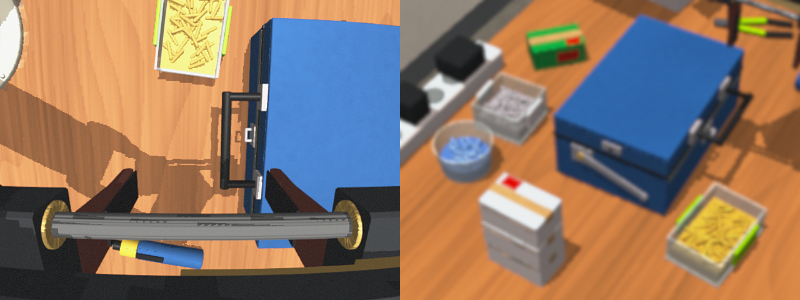

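The column of three stands square. The wrist view shows the bar at about (225,140) in the crop, with the fingers on either side of it. I'll take the bar's position from the wrist depth.

```bash
python3 - <<'E'
from h import *
np.set_printoptions(precision=4,suppress=True)
g=dict(np.load("pics/w3.npz"));P=cloud(g)
m=(np.abs(P[...,2]-.115)<.012)&(g["frame"].max(2)<90);m[:140]=0;m[310:]=0;m[:,:340]=0;m[:,380:]=0
v,u=np.nonzero(m);print(len(u),u.min(),u.max(),v.min(),v.max())
for a in range(150,300,20):
    q=P[a][m[a]]; print(a,len(q),q.mean(0) if len(q) else '', q[:,2].max() if len(q) else '')
t=(np.abs(P[...,2]-.13)<.006); t[:60]=0
W=P[t];print("lid z",np.median(W[:,2]),"front edge",[ (a,P[a][t[a]][:,:2][0]) for a in(160,220,260) if t[a].any()])
E
```

```text
2431 352 379 147 303
150 22 [ 0.4336 -0.0877  0.1162] 0.11867182193420017
170 14 [ 0.4301 -0.1023  0.1163] 0.11825605714150689
190 13 [ 0.4309 -0.1169  0.1166] 0.11795360379670822
210 15 [ 0.4311 -0.1319  0.1162] 0.1178111484894574
230 14 [ 0.4316 -0.1472  0.1166] 0.11856823465679955
250 14 [ 0.4319 -0.163   0.1162] 0.11784230312501076
270 14 [ 0.4328 -0.1789  0.1166] 0.11918252784981043
290 28 [ 0.4387 -0.1958  0.1152] 0.11831523184469328
lid z 0.12919218514856068 front edge [(160, array([ 0.4702, -0.0928])), (220, array([ 0.4769, -0.1359])), (260, array([ 0.4775, -0.1665]))]
```

```bash
python3 - <<'E'
from h import *
from bench import *
np.set_printoptions(precision=4,suppress=True)
yaw=.038; d=np.array([np.cos(yaw),np.sin(yaw),0]); bar=np.array([.430,-.1425,.1125])
def show(n): s=state();print(n,s["time"],s["ee_pos"],"gap",s["finger_gap"],s["finger_force"],"F",s["ft_force"])
p=bar-.0255*d; p[2]=.1025
move_l([p[0],p[1],.15],.15); move_l(p,.05); show("down")
close(); show("closed")
for k in range(1,6):
    move_l(p+.0255*d*k/5,.05); hold(.1); show(k)
    s=state()
    if s["finger_gap"]<.0135: break
E
```

```text
down 24.6583 [ 0.4047 -0.1436  0.1029] gap 0.08793386945129246 0.0 F [ 0.7432 -0.141  -0.0258]
closed 25.6083 [ 0.4196 -0.1431  0.1079] gap 0.03563485646932297 29.996302127838135 F [60.109   1.6096 -9.1406]
1 25.9583 [ 0.4248 -0.1429  0.108 ] gap 0.024787515110039175 29.996455907821655 F [ 59.7617   2.263  -10.155 ]
2 26.3083 [ 0.4301 -0.1427  0.108 ] gap 0.014574200490656924 29.996098279953003 F [60.691   2.5967 -9.803 ]
3 26.6583 [ 0.4316 -0.1426  0.1066] gap 0.011156897332047848 30.000960901379585 F [45.7903  1.8295 -8.1068]
```

```bash
python3 - <<'E'
from h import *
from bench import *
np.set_printoptions(precision=4,suppress=True)
yaw=.038; d=np.array([np.cos(yaw),np.sin(yaw),0])
def show(n): s=state();print(n,s["time"],s["ee_pos"],"gap",s["finger_gap"],s["finger_force"],"F",s["ft_force"])
move_l([.4316,-.1426,.1066],.05); hold(.3); show("relief")
b=state()["ee_pos"]; off=b[2]-.1125; H=np.array([b[0],b[1],.095])+.235*d; print("H",H,"off",off)
np.save("H.npy",np.r_[H,off])
for th in np.linspace(0,1.31,10)[1:]:
    a=th+np.arctan2(.0175,.235)
    move_l(H-.23565*np.cos(a)*d+[0,0,.23565*np.sin(a)+off],.08)
    s=state();print(th,s["ee_pos"],s["finger_gap"],s["ft_force"])
    if s["finger_gap"]<.008: break
hold(.5); show("end")
g=get_image("top");g2=get_image("side");np.savez("pics/t5.npz",**g);np.savez("pics/s5.npz",**g2)
cv2.imwrite("pics/c5.png",np.hstack([cv2.resize(g["frame"][130:350,200:480],(400,300)),cv2.resize(g2["frame"][100:330,180:460],(400,300))]))
for n,k in(("top",g),("side",g2)):
    for o in boxes(k,.135,tol=.008,box=(.5,.75,.09,.3)): print(n,np.array(o))
E
```

```text
relief 27.3583 [ 0.4315 -0.1425  0.1065] gap 0.011442991995977921 29.996999502182007 F [ 1.1597  1.4796 -2.3714]
H [ 0.6664 -0.1336  0.095 ] off -0.006018677021212018
0.14555555555555555 [ 0.4371 -0.1423  0.1409] 0.011008003029652649 [ 5.2113  0.0562 -5.573 ]
0.2911111111111111 [ 0.447  -0.142   0.1727] 0.011314542252077574 [ 7.6094 -1.2361 -7.1273]
0.43666666666666665 [ 0.4612 -0.1415  0.2033] 0.011132235528427946 [ 5.7707 -1.0046 -7.056 ]
0.5822222222222222 [ 0.4799 -0.1408  0.2322] 0.01142412816838231 [ 4.4787 -1.2606 -6.4351]
0.7277777777777777 [ 0.5023 -0.14    0.2581] 0.01114481573074433 [ 1.6622 -1.7435 -6.1362]
0.8733333333333333 [ 0.5283 -0.1391  0.2806] 0.011287475726955086 [-1.7455 -3.2308 -2.4897]
1.0188888888888887 [ 0.5575 -0.1381  0.2994] 0.011127088428661492 [-3.2591 -3.125   4.0046]
1.1644444444444444 [ 0.5892 -0.1369  0.3125] 0.011637671064718146 [-3.378  -4.5092  4.1084]
1.31 [ 0.6226 -0.1357  0.3205] 0.010969400991159475 [-0.008  -4.8109  1.6869]
end 33.0333 [ 0.6223 -0.1357  0.3205] gap 0.011258929260401436 30.002896785736084 F [ 0.2559 -4.7037  0.7697]
top [  0.6021   0.1697   0.096    0.0612  -0.0184   0.6027   0.17        nan
 252.3978 217.0449]
side [  0.6037   0.1714   0.1005   0.0661  -0.0142   0.6033   0.1704      nan
 251.8    271.4   ]
```

View pics/c5.png

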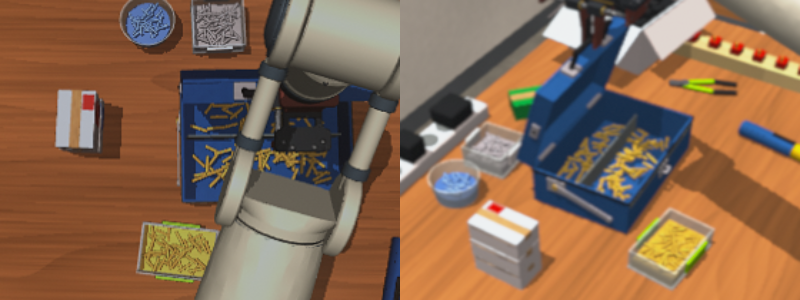

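The lid is up near its balance point with almost no load on the wrist, still gripped. The column and the other items are undisturbed.

```bash
python3 -c "
from bench import *
print(abs(state()['dq']).max(),state()['time']);print(job_done())"
```

```text
0.0026731738481256518 33.1333
the job is handed in; nothing more can be done
None
```

I handed the job in at about 33 s: both cartons are stacked squarely on the blue-labelled one, and the gripper is holding the lid still by its handle at about 1.31 rad, though no pass or fail result came back.

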